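# Index the filling table to bring the empty tin to the green pointer

## Task

Push the rotary index table round by one of its upright pegs, by one position and in the right direction, so that the empty balm tin on it comes to rest in line with the green pointer and the table settles in its detent there. Leave both tins sitting in their nests and do not touch them.

Things in the scene. Friction and masses are not known exactly. Their poses are not given: they have to be found in the camera images.
- index_table: Index table: round grey fixed base, origin under its centre on the dial's axis, z up. Green pointer on its -x side, 102-130 mm from the axis, top 54 mm above the bench. Blue dial, 200 mm across, top at 48 mm, six black nest rings 64 mm from the axis. Between the nests six upright pegs to push: steel, 10 mm thick, 12 mm orange caps, 90 mm from the axis, tops at 103 mm. Black hub 67 mm high.
- dial (a joint): Turn q of the dial, rad, + anticlockwise from above; 0 at the start, a bare nest at the pointer. Endless. Directions in the base's frame from +x toward +y: nests q + 0, 60, .. 300 degrees, pegs q + 30, 90, .. 330. A detent holds it every 60 degrees: about 3 to 5 N at a peg overcomes it; past 30 degrees the dial draws itself on to the next position and stays there.
- tin_empty: The empty one of the two balm tins on the dial (bare aluminium inside), 55 mm across, 24 mm high, top 72 mm above the bench; loose in the nest 60 degrees to one side of the pointer, which side varies. Origin: centre of its underside.
- tin_full: The tin on the dial filled with dark green balm, same size, loose in the nest 60 degrees to the other side of the pointer. Origin: centre of its underside. Tins standing on the bench play no part.
Not all that is in view belongs to the job. What is shaped like the tin_empty but purple or turquoise is not meant. Leave any yellow look-alike of the tin_full alone.

How it is judged:
By the outcome, as a careful person would: the job done as asked, in the order asked, and still so for the second after the job is handed in, with the robot touching nothing.
It also fails if it takes over 29 s, if anything falls off the work surface, if the arm or the gripper's body presses on something with over 40 N, if the wrist force passes 120 N, or if a joint passes its speed limit or range.

## Robot

A 6-joint arm with a two-finger parallel gripper is mounted at the origin on a cart in front of the work surface, level with it; the furniture and walls round the work are solid. World frame = base frame: x ahead of the robot, y to its left, z up, the work surface at z = 0. Lengths are in m, angles in rad, forces in N, time in s.
With the tool pointing down it reaches from about 0.3 to 0.85 m from the base axis. Payload 5.4 kg.
Tool frame: the origin (TCP) lies at the very end of the fingers, on their centre line; the grasp point (between the pads) lies 19 mm behind it (hold_point_z is the distance from the TCP to the grasp point, in m); z points along the fingers, y is the line along which they close (so a half turn about z gives the same grasp; the last joint's range is limited). The gripper opens to 85 mm and grips with 20 to 120 N. Pads are 22 mm wide; open, the fingers measure 114 mm over their backs; the gripper's body (76 mm by 85 mm) begins 54 mm behind the grasp point. The pads swing forward as they close: fully open they stand 13 mm farther back than shut.
Start: joints at [1.022, 0.158, 1.597, -0, 1.386, -0.21], TCP at [0.191, 0.542, 0.231] pointing down, gripper open.
Joint ranges: [-2.91, 2.91], [-0.94, 2.29], [0.18, 2.7], [-1.29, 4.43], [0.17, 2.64], [-3, 3]. Speed limits (rad/s): [2.57, 2.57, 3.14, 3.14, 3.14, 3.14].

## Interface

Orientations are given as a unit quaternion [x, y, z, w].
In Python, from bench import sense, camera, camera_params, hand_in, hold_point_z gives the robot as it stands.
- The arm moves only by the tool arm_command, never from a script. Its argument "steps" is a list that holds one entry, the list of rows, each a list of 5 numbers: the shift along the tool's x, y, z in units of 30 mm (1.0 is 30 mm), then the turn about the tool's z in rad, then the closure, from -1 (fully open) to 1 (shut). In form: [[[x, y, z, roll, claw], ...]]. A call has 1 to 8 rows; each row is the pose to reach, as a shift and turn from the pose commanded when the call began, along the tool's axes at that moment; what a row does not reach only later rows make up. A row lasts 1/12 s, in which the tool goes at most 41.7 mm and 7.16 degrees, less where a joint would pass 70% of its speed; a pose out of reach is approached as far as the arm can. A call with a gripper value outside its range is refused whole. The fingers move at their own pace and stop on an object; "squeeze" is the grip in N (left out, the last holds). Time passes only in rows, so rows that repeat a pose let the fingers close. It gives the time, the measured TCP pose, the force, the opening and the grip force at its end, in the units of the state.
- sense(): the state, without advancing time (a new reading comes with each control period).
- camera(name): name is "scene" or "top" or "wrist"; returns (picture, depth): 400x640x3 uint8, red, green, blue; 400x640 float32, m along the optical axis (not along the pixel's ray), 0 where there is no reading.
- camera_params(name): a dict with "fx", "fy", "cx", "cy" (pixels), "R" (3x3) and "t" (3): a world point X has camera coordinates R X + t. Camera axes: x right, y down, z forward; pixel columns grow to the right and rows downward; lengths in m; the calibration is good to about 2 mm. A picture is of the moment at which its call begins: read the wrist's pose just before it. camera_params takes no time and is no camera call; for the wrist camera it gives the pose at the moment of the call.
- hand_in(): hands the job in; it is judged then, once.
The state is a dict: "time_s": time; "joints": joint angles; "joint_vel": joint speeds; "tau": joint torques, N m; "tool_pos": TCP position; "eef_rot": TCP orientation; "ft_force": force on the tool from outside, world axes, zero at the start; "wrist_torque": the same for the moment, N m; "finger_gap": finger opening in m; "finger_force": force on a finger pad.
Only numpy, scipy, OpenCV 4.12 (cv2) and the standard library are available. Lean on these libraries where they do the work, as an engineer would, in place of code of your own. Each camera call takes 0.05 s, during which the arm holds its last target. There are 200 camera calls.

## Working session

There is one attempt and no reset: what is moved stays moved. The work goes in short steps, Python scripts to look and compute and a tool call to move; the robot and the scene stay as the last step left them, time stands still between calls to the robot, and variables do not carry over. Pictures are saved under pics/ and viewed, at most 10 in all, crops included, and the job is handed in when it is done.

Besides the shell and the picture viewer there is one more tool, called as name(argument=value, ...), one argument or row to a line, values as JSON. arm_command: Moves the arm, as the interface text tells. Its arguments: {"type":"object","properties":{"steps":{"type":"array","items":{"type":"array","items":{"type":"array","items":{"type":"number"}}}},"squeeze":{"type":"number"}},"required":["steps"]}

```bash
mkdir -p pics
python3 - <<'E'
from bench import *
import cv2,numpy as np
for n in("top","scene"):
    im,d=camera(n); cv2.imwrite(f"pics/{n}0.png",im[:,:,::-1]); np.save(f"pics/{n}_d.npy",d); np.save(f"pics/{n}_im.npy",im)
    p=camera_params(n); print(n,p)
s=sense();print(s)
E
```

```text
top {'fx': 411.4618907374662, 'fy': 411.4618907374662, 'cx': 328.8962050209176, 'cy': 204.91051247529705, 'R': array([[-0.00797225, -0.99988831,  0.01264127],
       [-0.99873059,  0.00733298, -0.04983405],
       [ 0.04973579, -0.01302252, -0.99867751]]), 't': array([0.04660399, 0.48100652, 0.88413012])}
scene {'fx': 443.01844613015294, 'fy': 443.01844613015294, 'cx': 318.6620615158346, 'cy': 204.93045009942128, 'R': array([[ 0.87252399, -0.48843724,  0.01144345],
       [-0.36236774, -0.66267392, -0.65540285],
       [ 0.32770643,  0.56770798, -0.75519279]]), 't': array([-0.38445577,  0.24151613,  0.69597884])}
{'time_s': 0.1, 'joints': array([ 1.02188261e+00,  1.59034210e-01,  1.59809949e+00, -8.08621115e-06,
        1.38622529e+00, -2.10070125e-01]), 'joint_vel': array([ 2.86850707e-04, -4.10758026e-03, -1.58848916e-03, -1.58455393e-05,
        2.68803996e-03,  5.34818634e-04]), 'tau': array([-4.82372525e-05, -3.96993506e+01, -3.32335711e+01, -2.47141643e-04,
        4.20211829e-03,  2.50449483e-05]), 'tool_pos': array([0.19084181, 0.54182517, 0.23039171]), 'eef_rot': array([ 1.68611652e-01,  9.85682165e-01, -8.21804585e-04, -3.23476997e-04]), 'ft_force': array([0.11584642, 0.39035865, 0.19842267]), 'wrist_torque': array([ 0.00713124, -0.05707922,  0.00950464]), 'finger_force': 0.0, 'finger_gap': 0.08515747545860315}
```

View pics/top0.png

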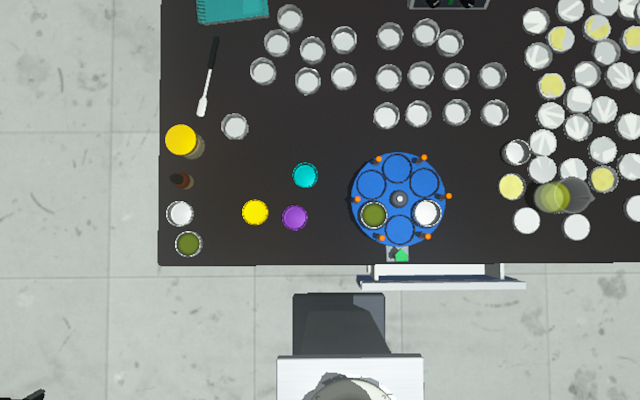

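View pics/scene0.png

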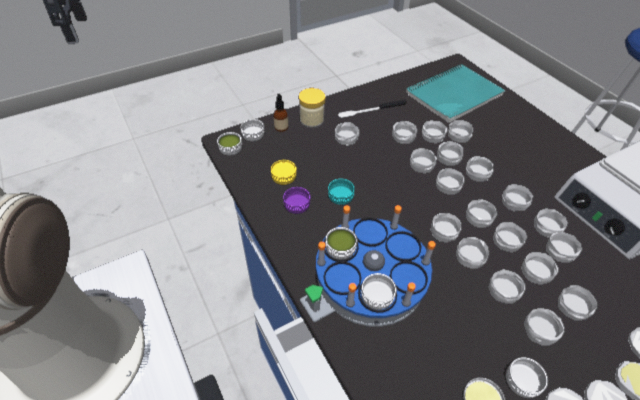

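Empty tin at top px (427,213), on the −y side of the pointer at (400,255). Full tin at (373,215). The dial therefore has to turn clockwise seen from above. The best peg to push is the far-left one at (378,159), pushed towards −y, because no tins are near it.

```bash
cat > h.py <<'E'
from bench import *
import cv2,numpy as np
from scipy.optimize import least_squares
def unproj(n,u,v,z):
    p=camera_params(n);R,t=p["R"],p["t"]
    r=R.T@np.array([(u-p["cx"])/p["fx"],(v-p["cy"])/p["fy"],1]);c=-R.T@t
    return (c+r*(z-c[2])/r[2])[:2]
def caps(n,im,box):
    h=cv2.cvtColor(im,cv2.COLOR_RGB2HSV);m=cv2.inRange(h,(5,150,120),(17,255,255))
    k,_,st,ce=cv2.connectedComponentsWithStats(m)
    return [unproj(n,*c,0.100) for s,c in zip(st[1:],ce[1:]) if s[4]>=8 and box[0]<c[0]<box[2] and box[1]<c[1]<box[3]]
def fit(P):
    P=np.array(P)
    def f(x):
        d=P-x[:2];a=np.arctan2(d[:,1],d[:,0]);k=np.round((a-x[2])/(np.pi/3))*np.pi/3+x[2]
        return (d-0.09*np.c_[np.cos(k),np.sin(k)]).ravel()
    best=min((least_squares(f,[*P.mean(0),a]) for a in (.2,.5,.8)),key=lambda s:s.cost)
    return best.x,np.sqrt(2*best.cost/len(P))
E
python3 - <<'E'
from h import *
for n,b in(("top",(335,140,470,255)),("scene",(300,190,450,310))):
    im=np.load(f"pics/{n}_im.npy");P=caps(n,im,b);print(n,np.round(P,4).tolist())
    x,e=fit(P);print(x[:2],np.degrees(x[2]),e)
print("pointer",unproj("top",400,255,.054))
print(sense()["tool_pos"])
from scipy.spatial.transform import Rotation as Ro
print(Ro.from_quat(sense()["eef_rot"]).as_matrix().round(3))
E
```

```text
top [[0.5713, -0.1445], [0.5683, -0.0529], [0.4938, -0.1919], [0.4882, -0.011], [0.4139, -0.1484], [0.4131, -0.055]]
[ 0.49143108 -0.10060423] 31.34081189540871 0.0014742764447373265
scene [[0.4883, -0.0114], [0.5676, -0.0542], [0.57, -0.1439], [0.411, -0.0587], [0.4928, -0.1915], [0.4138, -0.1493]]
[ 0.49060484 -0.10149115] 31.667329081190548 0.00042534026399403466
pointer [ 0.37454304 -0.10262608]
[0.19084181 0.54182517 0.23039171]
[[-0.943  0.332 -0.001]
 [ 0.332  0.943 -0.002]
 [ 0.    -0.002 -1.   ]]
```

arm_command(
  steps=[
    [[-1, -0.75, 0, -0.1, 1], [-2, -1.5, 0, -0.2, 1], [-3, -2.2, 0, -0.3, 1], [-4, -3, 0, -0.34, 1], [-5, -3.7, 0, -0.34, 1], [-6, -4.4, 0, -0.34, 1], [-7, -5.2, 0, -0.34, 1], [-8, -5.9, 0, -0.34, 1]],
  ],
  squeeze=30,
)

```text
time_s: 0.77
tool_pos: [0.3589, 0.2937, 0.2309]
eef_rot: [-0.001, 1.0, -0.0, -0.0]
ft_force: [1.0, 0.4, -0.2]
finger_gap: 0.0001
finger_force: 0.0
```

arm_command(
  steps=[
    [[-0.75, -1.1, 0, 0, 1], [-1.5, -2.2, 0, 0, 1], [-2.25, -3.3, 0, 0, 1], [-3, -4.4, 0, 0, 1], [-3.75, -5.5, 0, 0, 1], [-4.5, -6.6, 0, 0, 1], [-5.25, -7.7, 0, 0, 1], [-6, -8.8, 0, 0, 1]],
  ],
)

```text
time_s: 1.43
tool_pos: [0.5395, 0.0299, 0.2309]
eef_rot: [-0.0, 1.0, 0.0, -0.0]
ft_force: [0.9, 0.7, 0.6]
finger_gap: -0.0
finger_force: 0.0
```

arm_command(
  steps=[
    [[-0.4, -0.6, 0.2, 0, 1], [-0.8, -1.2, 0.8, 0, 1], [-0.8, -1.2, 1.7, 0, 1], [-0.8, -1.2, 2.6, 0, 1], [-0.8, -1.2, 3.5, 0, 1], [-0.8, -1.2, 4.0, 0, 1], [-0.8, -1.2, 4.0, 0, 1], [-0.8, -1.2, 4.0, 0, 1]],
  ],
)

```text
time_s: 2.1
tool_pos: [0.5622, -0.004, 0.1104]
eef_rot: [-0.001, 1.0, 0.0, -0.001]
ft_force: [0.4, 0.3, 1.0]
finger_gap: 0.0002
finger_force: 0.0
```

Run:
```python
from h import *
s=sense();print(s["time_s"],s["tool_pos"],s["ft_force"])
im,d=camera("scene");cv2.imwrite("pics/s1.png",cv2.resize(im[150:350,220:520,::-1],None,fx=2,fy=2))
```

```text
2.1 [ 0.56215538 -0.00398444  0.11043669] [0.41209779 0.26568033 0.96813504]
```

View pics/s1.png

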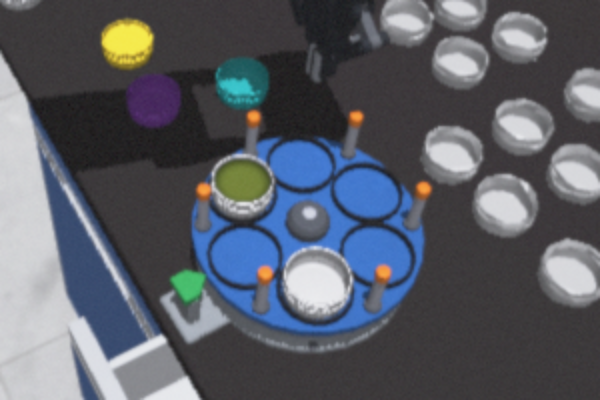

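arm_command(
  steps=[
    [[0, 0, 0.5, 0, 1], [0, 0, 1.0, 0, 1], [0, 0, 1.15, 0, 1], [0, -0.2, 1.15, 0, 1], [-0.05, -0.4, 1.15, 0, 1], [-0.1, -0.6, 1.15, 0, 1], [-0.15, -0.8, 1.15, 0, 1], [-0.2, -0.95, 1.15, 0, 1]],
  ],
)

```text
time_s: 2.82
tool_pos: [0.57, -0.0339, 0.0778]
eef_rot: [-0.0, 1.0, -0.0, 0.001]
ft_force: [-0.0, -0.2, 0.3]
finger_gap: 0.0003
finger_force: 0.0
```

arm_command(
  steps=[
    [[-0.05, -0.08, 0, 0, 1], [-0.1, -0.16, 0, 0, 1], [-0.15, -0.24, 0, 0, 1], [-0.2, -0.32, 0, 0, 1], [-0.23, -0.4, 0, 0, 1], [-0.26, -0.48, 0, 0, 1], [-0.28, -0.56, 0, 0, 1], [-0.3, -0.64, 0, 0, 1]],
  ],
)

```text
time_s: 3.48
tool_pos: [0.5791, -0.0512, 0.077]
eef_rot: [-0.001, 1.0, 0.001, 0.001]
ft_force: [4.7, 5.3, -0.4]
finger_gap: 0.0001
finger_force: 2.8
```

```bash
cat > st.py <<'E'
from h import *
import sys
s=sense();print(s["time_s"],s["tool_pos"],s["ft_force"])
im,d=camera("scene");cv2.imwrite(f"pics/{sys.argv[1]}.png",cv2.resize(im[150:350,220:520,::-1],None,fx=2,fy=2))
P=caps("scene",im,(300,170,460,315));x,e=fit(P);print(len(P),x[:2],np.degrees(x[2])%60,e)
E
python3 st.py s2
```

```text
3.4833 [ 0.57911607 -0.05117842  0.07698996] [ 4.73838645  5.26216213 -0.42401899]
6 [ 0.49053257 -0.10156802] 19.694144621000007 0.0007112325113281327
```

View pics/s2.png

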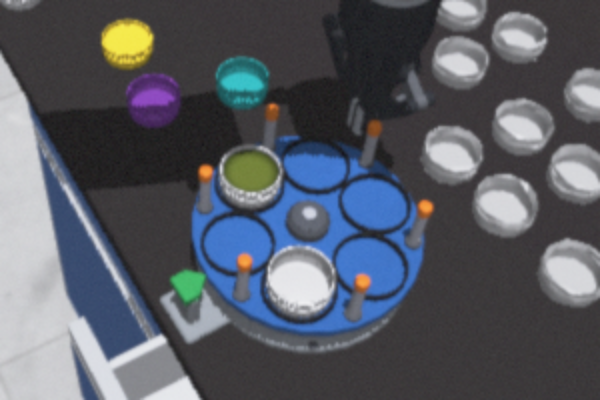

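Dial has turned 12° clockwise and both tins are seated. Continuing the push.

arm_command(
  steps=[
    [[0, -0.08, 0, 0, 1], [0, -0.16, 0, 0, 1], [0, -0.24, 0, 0, 1], [0, -0.32, 0, 0, 1], [0, -0.4, 0, 0, 1], [0, -0.48, 0, 0, 1], [0, -0.56, 0, 0, 1], [0, -0.64, 0, 0, 1]],
  ],
)

```text
time_s: 4.2
tool_pos: [0.5784, -0.0711, 0.0769]
eef_rot: [-0.001, 1.0, -0.0, 0.0]
ft_force: [3.2, 2.8, -0.1]
finger_gap: -0.0004
finger_force: 1.3
```

arm_command(
  steps=[
    [[0, -0.08, 0, 0, 1], [0, -0.16, 0, 0, 1], [0, -0.24, 0, 0, 1], [0, -0.32, 0, 0, 1], [0, -0.4, 0, 0, 1], [0, -0.48, 0, 0, 1], [0, -0.56, 0, 0, 1], [0, -0.64, 0, 0, 1]],
  ],
)

```text
time_s: 4.87
tool_pos: [0.578, -0.0906, 0.0768]
eef_rot: [-0.001, 1.0, -0.0, -0.0]
ft_force: [0.9, -0.3, 0.3]
finger_gap: -0.0002
finger_force: 0.0
```

```bash
python3 st.py s3
```

```text
4.8667 [ 0.57800406 -0.09064013  0.07675748] [ 0.9039638  -0.26286228  0.27998401]
6 [ 0.49031067 -0.10195542] 32.554172695586836 0.0005156309320009254
```

View pics/s3.png

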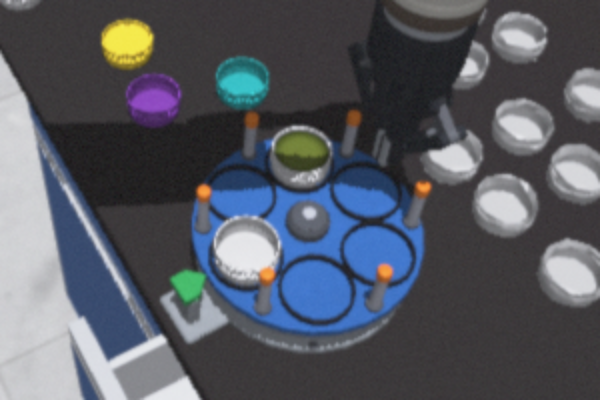

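The dial snapped on, with the empty tin at the pointer. Retreating straight up.

arm_command(
  steps=[
    [[0, 0.05, 0, 0, 1], [0, 0.1, -0.3, 0, 1], [0, 0.1, -0.9, 0, 1], [0, 0.1, -1.7, 0, 1], [0, 0.1, -2.5, 0, 1], [0, 0.1, -3.3, 0, 1], [0, 0.1, -4, 0, 1], [0, 0.1, -4.2, 0, 1]],
  ],
)

```text
time_s: 5.58
tool_pos: [0.5802, -0.0876, 0.2079]
eef_rot: [-0.001, 1.0, -0.001, 0.004]
ft_force: [0.2, 0.8, 0.3]
finger_gap: 0.0
finger_force: 0.0
```

arm_command(
  steps=[
    [[0, 0.5, 0, 0, 1], [0, 1.5, 0, 0, 1], [0, 2.5, 0, 0, 1], [0, 3.5, 0, 0, 1], [0, 4, 0, 0, 1], [0, 4, 0, 0, 1], [0, 4, 0, 0, 1], [0, 4, 0, 0, 1]],
  ],
)

```text
time_s: 6.25
tool_pos: [0.5774, 0.0327, 0.2017]
eef_rot: [-0.001, 1.0, -0.0, -0.001]
ft_force: [0.7, 0.5, 0.1]
finger_gap: 0.0003
finger_force: 0.0
```

```bash
python3 st.py s4
```

```text
6.25 [0.57737216 0.03265934 0.20172917] [0.74277034 0.46863731 0.05116747]
6 [ 0.49063698 -0.10136972] 31.250102916908297 0.0004957414896329187
```

View pics/s4.png

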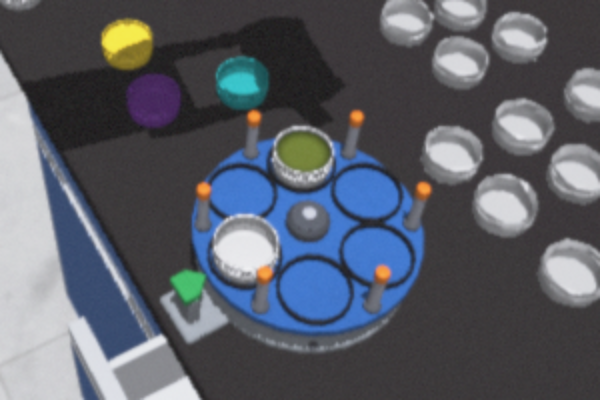

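The empty tin (crop px 245,248) is in line with the pointer (187,285). The pegs are back at 31.3°, against 31.7° at the start, so the dial is in its detent. Both tins are in their nests and the arm is clear.

```bash
python3 -c "
from bench import *
print(hand_in())"
```

```text
the job is handed in; nothing more can be done
None
```

I pushed the dial one position clockwise by a peg: the empty tin now sits at the green pointer with the table in its detent, both tins are still in their nests, and the job was handed in at about 6.3 s.

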